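Hold the tube-pump arm open for threading

ROBOT

A 7-joint arm with a two-finger parallel gripper is mounted at the origin on the work surface. World frame = base frame: x ahead of the robot, y to its left, z up, the work surface at z = 0. Lengths are in m, angles in rad, forces in N, time in s.
With the tool pointing down it reaches from about 0.425 to 0.875 m from the base axis. Payload 4.7 kg.
Tool frame: the origin (TCP) lies at the very end of the fingers, on their centre line; the grasp point (between the pads) lies behind it (ctrl.tcp_to_grasp is the z of the grasp point in the tool frame, in m); z points along the fingers, y is the line along which they close (so a half turn about z gives the same grasp; the last joint's range is limited). The gripper opens to 87 mm and grips with 3 to 60 N. Pads are 19 mm wide; open, the fingers measure 117 mm over their backs; the gripper's body (75 mm by 190 mm) begins 51 mm behind the grasp point.
Start: joints at [1.308, 0.321, -0.07, 1.45, 0.023, 1.371, -0.057], TCP at [0.178, -0.625, 0.223] pointing down, gripper open.
Joint ranges: [-2.86, 2.86], [-0.3, 2.09], [-1.38, 1.24], [0.06, 2.45], [-1.56, 4.7], [0.09, 2.05], [-2.69, 2.69]. Speed limits (rad/s): [2.57, 2.57, 3.14, 3.14, 3.14, 3.14, 3.14].

INTERFACE

Orientations are given as a rotation vector (axis times angle).
In Python, from bench import ctrl gives the robot as it stands.
- The arm moves only by the tool step_arm, never from a script. Its argument "targets" is a list of rows, each a list of 7 numbers: the shift along the world's x, y, z in cm, then the turn, a rotation vector about the world's x, y, z in degrees, then the opening, from 0 (shut) to 1 (fully open). A call has exactly 5 rows; each row shifts and turns the commanded pose from where the row before left it; what a row does not reach is not made up. A row lasts 1/12 s, in which the tool goes at most 41.7 mm and 7.16 degrees, less where a joint would pass 70% of its speed; a pose out of reach is approached as far as the arm can. A call with a gripper value outside its range is refused whole. The fingers move at their own pace and stop on an object; "force" is the grip in N (left out, the last holds). Time passes only in rows, so rows that do not move let the fingers close, or fill a call up. It gives the time, the measured TCP pose, the force, the opening and the grip force at its end, in the units of the state.
- ctrl.get_state(): the state, without advancing time (a new reading comes with each control period).
- ctrl.get_image(name): name is "scene" or "top" or "wrist"; returns (picture, depth): 400x640x3 uint8, red, green, blue; 400x640 float32, m along the optical axis (not along the pixel's ray), 0 where there is no reading.
- ctrl.camera_params(name): a dict with "intrinsics" (3x3 intrinsics, pixels), "distortion" ([k1, k2, p1, p2, k3] as OpenCV has them; the pictures are not rectified), "rvec" (rotation vector, rad) and "tvec" (3), from world to camera coordinates, as OpenCV has them; the wrist camera has in their place "hand_eye" (4x4, takes a point from camera to tool coordinates, whose origin is the TCP and whose axes are the flange's). Camera axes: x right, y down, z forward; pixel columns grow to the right and rows downward; lengths in m; the calibration is good to about 2 mm. A picture is of the moment at which its call begins: read the wrist's pose just before it. camera_params takes no time and is no camera call.
- ctrl.close_job(): hands the job in; it is judged then, once.
The state is a dict: "time": time; "joint_positions": joint angles; "qd": joint speeds; "joint_torque": joint torques, N m; "position": TCP position; "tool_rot": TCP orientation; "ft_force": force on the tool from outside, world axes, zero at the start; "torque": the same for the moment, N m; "grip_width": opening from 0.0 (shut) to 1.0 (fully open); "grip_force": force on a finger pad.
Only numpy, scipy, OpenCV 4.12 (cv2) and the standard library are available. Lean on these libraries where they do the work, as an engineer would, in place of code of your own. Each camera call takes 0.05 s, during which the arm holds its last target. There are 200 camera calls.

TASK

Open the small tube pump for a colleague who is about to lay a tube in it: put the blade of the flat-bladed spatula under the lip of the clear guard hood, lever the hood up and open it until it stands about upright by itself, then lay the spatula back on the bench. Now swing the sprung arm's thumb post away from the rotor with the fingers until the arm is hard against its stop, and finish there, still holding it at the stop against its spring. Leave everything else where it is.

Things in the scene. Friction and masses are not known exactly. Their poses are not given: they have to be found in the camera images.
- pump: Benchtop peristaltic dispensing pump, white, fixed. Origin on the bench under it; own -x side has the sloped keypad (roughly towards the robot), +y left, z up. Case x -139..130, y -100..100 mm; flat deck at z 100 mm for x > -60 mm. On the deck, under the clear hood: fixed roller rotor (centre x 42, y -15, radius 28, top z 134 mm), swing arm, stop pin.
- pry_notch (a point): Middle of the mouth of the pry notch in the pump's right-hand (-y) side, just under the hood's lip: pump x 25, y -100, z 94 mm. The notch is 44 mm wide (pump x), 36 mm deep (towards +y), from z 88 mm up to the lip's underside at 101 mm. A blade goes in level, pointing along the pump's +y; 12 to 20 mm deep is right.
- hood (a joint): Angle (rad) of the guard hood: 0 shut, 1.57 upright, 1.8 fully back. Clear box open below, 156 (pump x) x 138 (pump y) x 49 mm tall, its top at z 150 mm when shut, no handle. Hinged on its left (+y) side about the pump's x axis; the right side with the lip swings up and over to the left. Stiff hinge: needs about 1.5 N at the lip and stays where it is left.
- hood_hinge (a point): Middle of the hood's hinge axis (along the pump's x): pump x 25, y 42, z 114 mm. Does not move.
- hood_lip (a point): Middle of the outer lower edge of the grey lip on the hood's right-hand (-y) side; moves with the hood. Shut: pump x 25, y -100, z 101 mm, i.e. 142 mm to the right of and 13 mm below the hinge. The lip is 4 mm thick and sticks out 14 mm beyond the hood's clear wall.
- swing_arm (a joint): Angle (rad) of the sprung swing arm: 0 with its shoe against the rotor (where the spring puts it), 0.5 at its stop. It turns about the upright axis at swing_pivot, its post going towards the pump's -x (away from the rotor, to the keypad), clockwise from above. 2 N at the post starts it, 3.7 N holds it at the stop; it springs back if let go.
- swing_pivot (a point): The swing arm's upright pivot axis at deck height; on the pump's x 0, y 30, z 100 mm.
- thumb_post (a point): Middle of the top of the round upright steel thumb post at the swing arm's free end, 90 mm from the pivot axis; moves with the arm. 14 mm across, from 3 mm above the deck to z 139 mm. At rest at pump x 0, y -60 mm, at the stop at pump x -43, y -49 mm. The arm bar leading to it is 12 mm wide, its top at z 118 mm. Room for a finger on either side.
- spatula: Loose tool lying flat: black handle 110 long, 16 wide, 18 mm tall, and in line with it a flat thin round-ended steel blade, 18 wide, 2 thick, level, 8 to 10 mm above the handle's underside. Origin: underside of the handle at the grip point near the centre of mass; own +x along the blade, z up. Handle x -75..35 mm, blade tip at x 125 mm. About 70 g.
- blade_tip (a point): The end of the spatula's blade, at the spatula's x 125, y 0, z 9 mm.
- scoop: Bystander: a spatula with the same black handle but a thin rod ending in a narrow spoon. Origin under its handle.
- marker: Bystander: white marker pen with a black cap, 130 mm long. Origin under it.
- bottle_a: Bystander: white plastic bottle, 72 mm across, 165 mm tall. Origin under its middle.
- bottle_b: Bystander: another such bottle.
- bottle_c: Bystander: another such bottle.
- label_roll: Bystander: roll of paper labels standing flat, 72 mm across, 40 mm tall. Origin under its middle.
- stapler: Bystander: black stapler, 125 mm long. Origin under its middle.
Mind the look-alikes: they are no part of the job. Leave any blue look-alike of the spatula alone.

How it is judged:
On the way, in this order (a step that is already met when the one before it is completed fails the run):
1. the spatula's blade has levered the hood off its seat (value of joint hood above 0.2 rad and contact force between spatula and hood above 0.2 N), for 0.05 s.
2. the hood stands open by itself and the spatula lies on the bench, released, with the arm not yet swung out (value of joint hood above 1.25 rad and contact force between each of the fingers, spatula and hood below 0.05 N and height (world z) of spatula below 0.022 m and height (world z) of blade_tip below 0.03 m and contact force between the fingers and spatula below 0.05 N and linear speed of spatula below 0.03 m/s and value of joint swing_arm below 0.15 rad), for 0.2 s.
At the end, for the whole second after the job is handed in: Still holding: the swing arm is still, within 0.06 rad of its stop, the fingers pressing on it with over 1 N; the hood stands open past 1.25 rad; the spatula lies at rest on the bench (origin below 22 mm, blade tip below 30 mm), touching neither fingers nor arm (value of joint swing_arm above 0.44 rad and velocity of joint swing_arm between -0.1 and 0.1 rad/s and contact force between the fingers and swing_arm above 1 N and contact force between spatula and swing_arm below 0.05 N and value of joint hood above 1.25 rad and height (world z) of spatula below 0.022 m and height (world z) of blade_tip below 0.03 m and contact force between the fingers and spatula below 0.05 N and linear speed of spatula below 0.03 m/s); the arm keeps its last pose, push and grip.
It fails at once if a bystander was moved more than 30 mm or tipped (distance of any of scoop, marker, bottle_a, bottle_b, bottle_c, label_roll, stapler from where it was at the start of the episode above 0.03 m or angle between any of scoop, marker, bottle_a, bottle_b, bottle_c, label_roll, stapler's own z axis and vertical above 0.5 rad).
It also fails if it takes over 58 s, if anything falls off the work surface, if the arm or the gripper's body presses on something with over 40 N, if the wrist force passes 120 N, or if a joint passes its speed limit or range.

## Working session

There is one attempt and no reset: what is moved stays moved. The work goes in short steps, Python scripts to look and compute and a tool call to move; the robot and the scene stay as the last step left them, time stands still between calls to the robot, and variables do not carry over. Pictures are saved under pics/ and viewed, at most 10 in all, crops included, and the job is handed in when it is done.

Besides the shell and the picture viewer there is one more tool, called after "Call:" as name([rows], argument=value, ...), one row to a line, values as JSON. step_arm: Moves the arm, as the interface text tells. Its arguments: {"type":"object","properties":{"targets":{"type":"array"},"force":{"type":"number"}},"required":["targets"]}

```bash
mkdir -p pics; ls
cat > h.py <<'E'
import numpy as np,cv2
from bench import ctrl
from scipy.spatial.transform import Rotation as R
def snap(n,f):
    im,d=ctrl.get_image(n); np.savez(''+f+'.npz',im=im,d=d); cv2.imwrite('pics/'+f+'.png',im[:,:,::-1]); return im,d
def cam(n):
    p=ctrl.camera_params(n); K=np.array(p['intrinsics']);D=np.array(p['distortion'])
    return K,D,R.from_rotvec(np.ravel(p['rvec'])).as_matrix(),np.ravel(p['tvec'])
def ray(n,px):
    K,D,Rm,t=cam(n); u=cv2.undistortPoints(np.array([[px]],float),K,D)[0,0]
    return -Rm.T@t, Rm.T@np.array([u[0],u[1],1.])
def atz(n,px,z):
    o,r=ray(n,px); return o+r*(z-o[2])/r[2]
def atd(n,px,d):
    o,r=ray(n,px); return o+r*d
def proj(n,P):
    K,D,Rm,t=cam(n); return cv2.projectPoints(np.array(P,float).reshape(-1,1,3),cv2.Rodrigues(Rm)[0],t,K,D)[0][:,0]
E
python3 - <<'E'
from h import *
snap('scene','s0');snap('top','t0')
for n in('scene','top'):
    o,r=ray(n,(320,200));print(n,o,r)
s=ctrl.get_state();print(s);print(ctrl.tcp_to_grasp)
E
```

```text
pics
scene [1.17016268 0.34705248 0.79856549] [-0.67338915 -0.29673543 -0.67731494]
top [0.2809118  0.06304471 1.30463182] [ 0.17421746  0.01419326 -0.98461325]
{'time': 0.1, 'joint_positions': array([ 1.30810152,  0.32175731, -0.07011436,  1.45153753,  0.02262207,
        1.37077798, -0.05691674]), 'qd': array([ 0.0018443 , -0.00192063,  0.0008349 , -0.00232959, -0.00241813,
        0.00062695,  0.00038606]), 'joint_torque': array([-3.02455519e-04, -4.92569160e+01, -4.06231899e-01, -3.13397920e+01,
       -6.45888364e-02,  3.95369763e-02,  3.08952770e-05]), 'position': array([ 0.17746059, -0.6248059 ,  0.2215734 ]), 'tool_rot': array([-3.10990121e+00, -4.33240063e-01,  5.26771130e-04]), 'ft_force': array([0.53239158, 0.96633095, 1.01266933]), 'torque': array([0.0051792 , 0.02797286, 0.0122586 ]), 'grip_force': 0.0, 'grip_width': 0.9982101604353197}
-0.0187
```

View pics/t0.png

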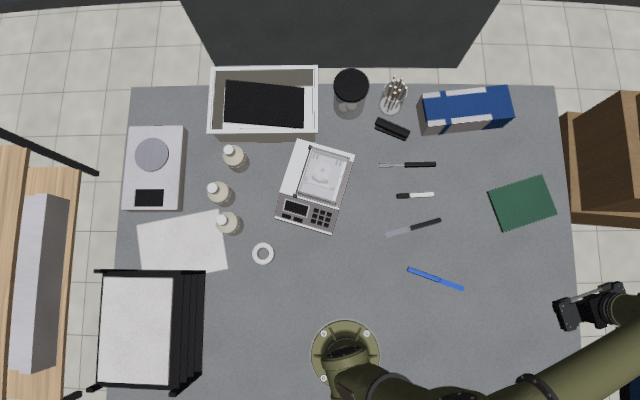

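View pics/s0.png

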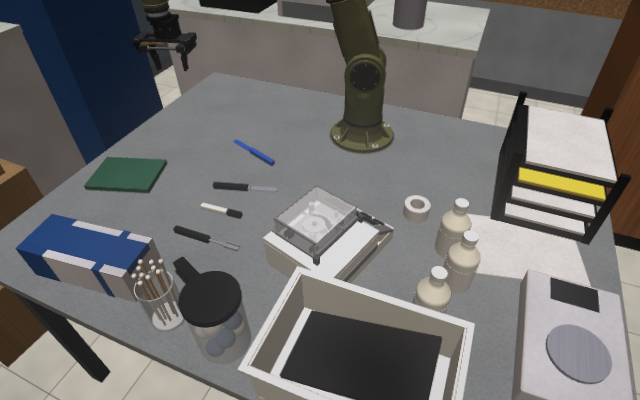

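The top picture shows the spatula with its handle near (428,227) and its blade tip near (388,234). The pump is around (315,187) with its keypad towards the robot, and the scoop is at (408,164). I'll enlarge both areas.

Run:
```python
from h import *
im=np.load('t0.npz')['im'][:,:,::-1]
a=cv2.resize(im[130:250,265:365],None,fx=5,fy=5,interpolation=cv2.INTER_CUBIC)
b=cv2.resize(im[205:255,380:450],None,fx=4,fy=4,interpolation=cv2.INTER_CUBIC)
c=np.zeros((600,785,3),np.uint8);c[:,:500]=a;c[:200,505:785]=b
cv2.imwrite('pics/c0.png',c)
d=np.load('t0.npz')['d']
for p in[(428,227),(395,233),(300,150),(300,190)]:print(p,atd('top',p,d[p[1],p[0]]))
```

```text
(428, 227) [ 0.41728141 -0.28718775  0.0017847 ]
(395, 233) [ 0.39654523 -0.17224094  0.00816068]
(300, 150) [0.66048886 0.14610175 0.09988189]
(300, 190) [0.51614361 0.14113522 0.15198347]
```

View pics/c0.png

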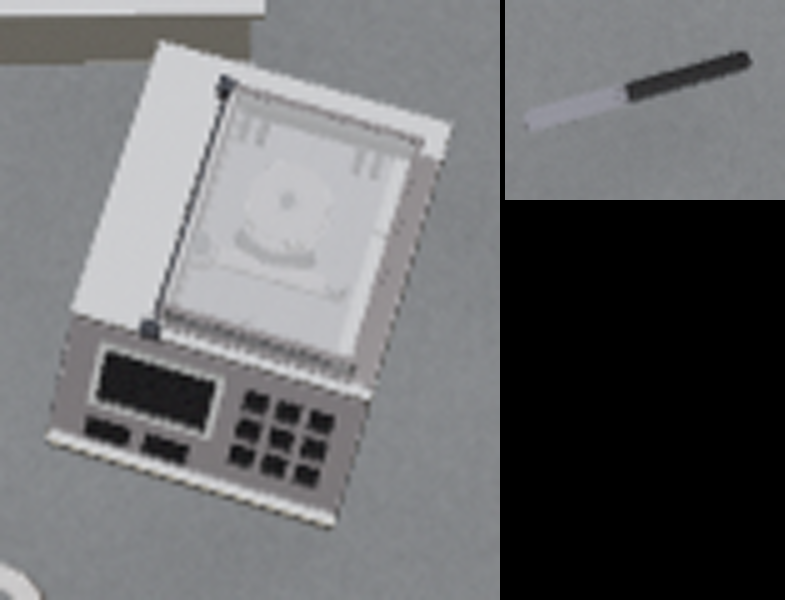

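Run:
```python
from h import *
W=np.array([atz('top',p,.1)[:2] for p in[(297,138.4),(355.4,154.8),(279.4,192.4),(339,209.4)]])
B=np.array([[130,100],[130,-100],[-60,100],[-60,-100]])/1e3
wc,bc=W.mean(0),B.mean(0);w=W-wc;b=B-bc
th=np.arctan2((b[:,0]*w[:,1]-b[:,1]*w[:,0]).sum(),(b*w).sum())
c,s=np.cos(th),np.sin(th);Rm=np.array([[c,-s],[s,c]]);t=wc-Rm@bc
print('pump',t,np.degrees(th),'res mm',(B@Rm.T+t-W)*1e3)
for n,p in dict(notch=(.025,-.1),hinge=(.025,.042),post=(0,-.06),stop=(-.043,-.049),piv=(0,.03)).items():print(n,Rm@np.array(p)+t)
tip=atz('top',(385.3,235.3),.009);je=atz('top',(410.5,228.5),.014);he=atz('top',(441,219.7),.012)
print(tip,je,he,'len',np.linalg.norm((tip-he)[:2]),np.linalg.norm((je-he)[:2]))
v=(tip-he)[:2];print('yaw',np.degrees(np.arctan2(v[1],v[0])),'origin',he[:2]+v/np.linalg.norm(v)*.075, tip[:2]-v/np.linalg.norm(v)*.125)
s=ctrl.get_state();print(R.from_rotvec(s['tool_rot']).as_matrix())
```

```text
pump [0.54810329 0.09811029] -16.58655916032799 res mm [[ 0.87394355  0.39428387]
 [ 0.6171263   0.00401455]
 [ 0.11173196  0.22806721]
 [-1.60280181 -0.62636562]]
notch [ 0.54351667 -0.00486526]
hinge [0.5840525  0.13122606]
post [0.53097548 0.04060692]
stop [0.49290482 0.06342413]
piv [0.5566672  0.12686198]
[ 0.38876672 -0.13901404  0.009     ] [ 0.41109748 -0.2241704   0.014     ] [ 0.44098641 -0.33018242  0.012     ] len 0.19817226332171115 0.1101448861296708
yaw 105.2782334665152 origin [ 0.42122342 -0.2578331 ] [ 0.42170504 -0.25959624]
[[ 9.61924410e-01  2.73315046e-01 -5.61238151e-04]
 [ 2.73315603e-01 -9.61923090e-01  1.59692918e-03]
 [-1.03403164e-04 -1.68952030e-03 -9.99998567e-01]]
```

The pump and spatula sizes both check out: the length comes to 198 mm against 200, and the pump residuals are under 2 mm. I'll move over the spatula handle.

Call:
step_arm([
  [1.63,2.44,-0.8,0,0,5.96,1],
  [1.63,2.44,-0.8,0,0,5.96,1],
  [1.63,2.44,-0.8,0,0,5.96,1],
  [1.63,2.44,-0.8,0,0,5.96,1],
  [1.63,2.44,-0.8,0,0,5.96,1],
])

```text
time: 0.52
position: [0.2595, -0.5017, 0.1817]
tool_rot: [-2.892, -1.226, 0.0]
ft_force: [1.5, -0.7, 1.5]
grip_width: 0.998
grip_force: 0.0
```

Call:
step_arm([
  [1.63,2.44,-0.8,0,0,5.96,1],
  [1.63,2.44,-0.8,0,0,5.96,1],
  [1.63,2.44,-0.8,0,0,5.96,1],
  [1.63,2.44,-0.8,0,0,5.96,1],
  [1.63,2.44,-0.8,0,0,5.96,1],
])

```text
time: 0.93
position: [0.3409, -0.3798, 0.1419]
tool_rot: [-2.48, -1.928, 0.0]
ft_force: [0.2, 0.5, 0.5]
grip_width: 1.001
grip_force: 0.0
```

Call:
step_arm([
  [1.63,2.44,-0.8,0,0,5.96,0.6],
  [1.63,2.44,-0.8,0,0,5.96,0.6],
  [1.63,2.44,-0.8,0,0,5.96,0.6],
  [1.63,2.44,-0.8,0,0,5.96,0.6],
  [1.63,2.44,-0.8,0,0,5.96,0.6],
])

```text
time: 1.35
position: [0.4224, -0.2579, 0.102]
tool_rot: [-1.9, -2.501, 0.0]
ft_force: [0.3, -0.5, -0.3]
grip_width: 0.71
grip_force: 0.0
```

Call:
step_arm([
  [0,0,0,0,0,0,0.6],
  [0,0,0,0,0,0,0.6],
  [0,0,0,0,0,0,0.6],
  [0,0,0,0,0,0,0.6],
  [0,0,0,0,0,0,0.6],
])

```text
time: 1.77
position: [0.4215, -0.2607, 0.1028]
tool_rot: [1.91, 2.494, -0.001]
ft_force: [0.2, 0.5, -0.1]
grip_width: 0.605
grip_force: 0.0
```

Call:
step_arm([
  [0,0,-2.5,0,0,0,0.5],
  [0,0,-2.5,0,0,0,0.5],
  [0,0,-2.2,0,0,0,0.5],
  [0,0,-1.6,0,0,0,0.5],
  [0,0,-0.9,0,0,0,0.5],
])

```text
time: 2.18
position: [0.4204, -0.2596, 0.0037]
tool_rot: [-1.908, -2.492, 0.0]
ft_force: [-0.9, 0.6, -0.2]
grip_width: 0.506
grip_force: 0.0
```

Call:
step_arm([
  [0,0,0,0,0,0,0.05],
  [0,0,0,0,0,0,0.05],
  [0,0,0,0,0,0,0.05],
  [0,0,0,0,0,0,0.05],
  [0,0,0,0,0,0,0.05],
], force=50)

```text
time: 2.6
position: [0.4229, -0.2599, 0.0067]
tool_rot: [1.906, 2.495, -0.0]
ft_force: [-0.5, 1.4, 0.1]
grip_width: 0.207
grip_force: 0.0
```

Call:
step_arm([
  [0,0,0,0,0,0,0.05],
  [0,0,0,0,0,0,0.05],
  [0,0,0,0,0,0,0.05],
  [0,0,0,0,0,0,0.05],
  [0,0,0,0,0,0,0.05],
])

```text
time: 3.02
position: [0.4229, -0.2598, 0.0066]
tool_rot: [1.906, 2.495, -0.0]
ft_force: [-1.0, 0.5, 5.5]
grip_width: 0.18
grip_force: 50.0
```

Call:
step_arm([
  [0,0,0.8,0,0,0,0.05],
  [0,0,1.9,0,0,0,0.05],
  [0,0,2.2,0,0,0,0.05],
  [0,0,2.2,0,0,0,0.05],
  [0,0,1.4,0,0,0,0.05],
])

```text
time: 3.43
position: [0.4226, -0.2594, 0.0927]
tool_rot: [1.906, 2.495, 0.0]
ft_force: [0.5, -0.1, -0.5]
grip_width: 0.176
grip_force: 50.0
```

Call:
step_arm([
  [1.54,2.11,0,0,0,-6.37,0.05],
  [1.54,2.11,0,0,0,-6.37,0.05],
  [1.54,2.11,0,0,0,-6.37,0.05],
  [1.54,2.11,0,0,0,-6.37,0.05],
  [1.54,2.11,0,0,0,-6.37,0.05],
])

```text
time: 3.85
position: [0.4992, -0.1527, 0.0908]
tool_rot: [-2.524, -1.87, 0.001]
ft_force: [0.5, -0.1, -0.7]
grip_width: 0.178
grip_force: 50.0
```

Call:
step_arm([
  [0,0,0,0,0,0,0.05],
  [0,0,0,0,0,0,0.05],
  [0,0,0,0,0,0,0.05],
  [0,0,0,0,0,0,0.05],
  [0,0,0,0,0,0,0.05],
])

```text
time: 4.27
position: [0.4983, -0.1551, 0.0905]
tool_rot: [2.52, 1.876, -0.001]
ft_force: [0.0, -0.3, -1.5]
grip_width: 0.176
grip_force: 50.0
```

Run:
```python
from h import *
s=ctrl.get_state();print(s['position'],R.from_rotvec(s['tool_rot']).as_matrix(),s['ft_force'])
im,d=snap('top','t1');im2,d2=snap('scene','s1')
u=np.array([.2855,.9584,0])
P=s['position'].copy();P[2]+=.004
T=P+.125*u
N=np.array([.5435,-.0049,.094])
for n in('top','scene'):print(n,'tip',proj(n,T),'notch',proj(n,N))
def crop(im,c,w,h,f):
    x,y=int(c[0]),int(c[1]);return cv2.resize(im[y-h:y+h,x-w:x+w,::-1],None,fx=f,fy=f,interpolation=cv2.INTER_CUBIC),(x-w,y-h)
a,o1=crop(im,proj('top',T)[0],33,35,6);b,o2=crop(im2,proj('scene',T)[0],33,35,6);print(o1,o2)
cv2.imwrite('pics/c1.png',np.hstack([a,b]))
```

```text
[ 0.4982895  -0.15510065  0.09047225] [[ 2.87104962e-01  9.57898934e-01 -6.10594469e-04]
 [ 9.57898934e-01 -2.87105252e-01 -4.55552301e-04]
 [-6.11677942e-04 -4.54096464e-04 -9.99999710e-01]] [ 0.01772282 -0.29000617 -1.53452652]
top tip [[355.95531402 188.04638423]] notch [[346.47459598 185.20153646]]
scene tip [[283.36785273 208.50708246]] notch [[292.55620708 214.23135643]]
(322, 153) (250, 173)
```

View pics/c1.png

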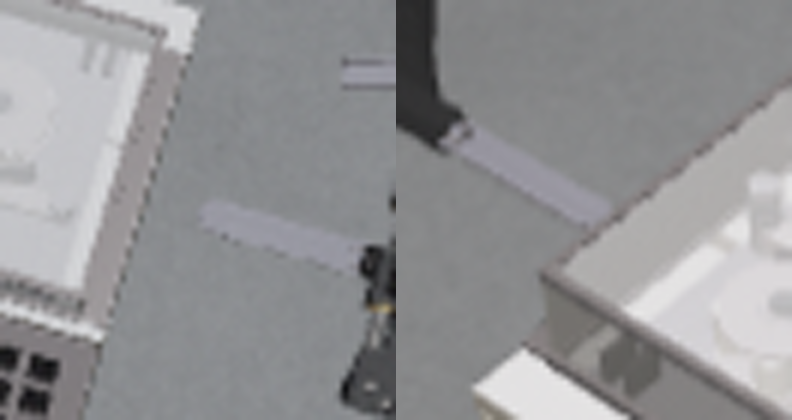

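The blade tip shows at (355.8,188.3) in the top view, against (356.0,188.0) predicted. The scene crop shows it pointing at the pump's notch side. Next I'll check the blade's height by depth.

Run:
```python
from h import *
d=np.load('t1.npz')['d']
for x,y in[(358,189),(361,190),(365,191),(370,192),(375,194),(378,195)]:print(x,y,atd('top',(x,y),d[y,x]).round(4))
d=np.load('s1.npz')['d']
for x,y in[(280,207),(274,203),(268,200),(264,198)]:print(x,y,atd('scene',(x,y),d[y,x]).round(4))
```

```text
358 189 [ 0.531  -0.0419  0.0936]
361 190 [ 0.527  -0.0512  0.0972]
365 191 [ 0.5247 -0.0645  0.0923]
370 192 [ 0.5211 -0.0804  0.0936]
375 194 [ 0.5148 -0.0965  0.092 ]
378 195 [ 0.5116 -0.1061  0.0919]
280 207 [ 0.5318 -0.046   0.094 ]
274 203 [ 0.5243 -0.0672  0.0941]
268 200 [ 0.5236 -0.0846  0.098 ]
264 198 [ 0.5168 -0.1006  0.0939]
```

Call:
step_arm([
  [0.28,0.94,0,0,0,0,0.05],
  [0.28,0.94,0,0,0,0,0.05],
  [0.28,0.94,0,0,0,0,0.05],
  [0.28,0.94,0,0,0,0,0.05],
  [0.28,0.94,0,0,0,0,0.05],
])

```text
time: 4.78
position: [0.5135, -0.1051, 0.0906]
tool_rot: [-2.517, -1.879, -0.0]
ft_force: [-0.2, 0.3, -1.3]
grip_width: 0.174
grip_force: 50.0
```

Call:
step_arm([
  [0,0,0.3,0,0,0,0.05],
  [0,0,0.3,0,0,0,0.05],
  [0,0,0.5,0,0,0,0.05],
  [0.1,0.4,0.8,0,0,0,0.05],
  [0.1,0.4,1.0,0,0,0,0.05],
])

```text
time: 5.2
position: [0.5142, -0.1, 0.1197]
tool_rot: [-2.52, -1.875, 0.003]
ft_force: [-0.7, -0.7, -2.4]
grip_width: 0.178
grip_force: 50.0
```

Run:
```python
from h import *
s=ctrl.get_state();print(s['position'],s['ft_force'],s['torque'],s['grip_width'])
im2,d2=snap('scene','s2')
cv2.imwrite('pics/c2.png',cv2.resize(im2[150:270,210:400,::-1],None,fx=4,fy=4,interpolation=cv2.INTER_CUBIC))
```

```text
[ 0.51420074 -0.09999565  0.11969963] [-0.69204366 -0.66164124 -2.37223635] [-0.49309423  0.05686916  0.00572885] 0.1783229805728683
```

View pics/c2.png

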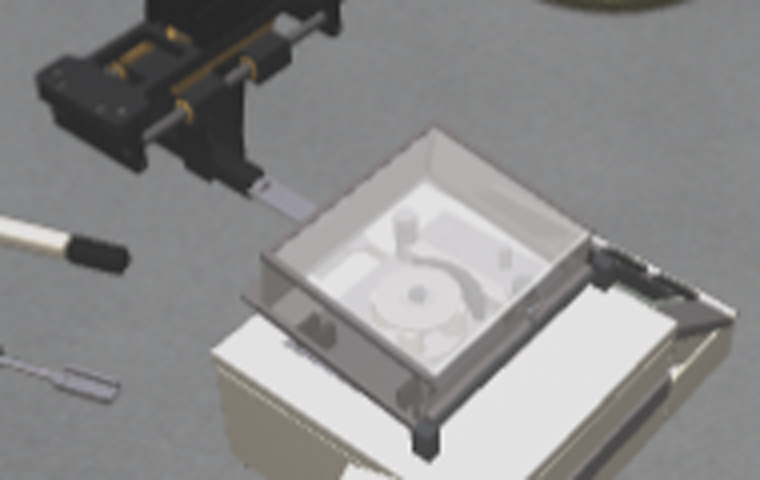

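The scene crop shows the hood lifted by the blade at about (310,215), roughly 10° open. I'll carry on along the arc.

Call:
step_arm([
  [0.11,0.38,1.1,0,0,0,0.05],
  [0.11,0.38,1.1,0,0,0,0.05],
  [0.11,0.38,1.1,0,0,0,0.05],
  [0.11,0.38,1.1,0,0,0,0.05],
  [0.31,1.05,1.4,0,0,0,0.05],
])

```text
time: 5.67
position: [0.5222, -0.0739, 0.1785]
tool_rot: [2.52, 1.875, -0.001]
ft_force: [0.3, -1.2, -2.4]
grip_width: 0.18
grip_force: 50.0
```

Call:
step_arm([
  [0.31,1.05,1.4,0,0,0,0.05],
  [0.4,1.34,1.15,0,0,0,0.05],
  [0.4,1.34,1.15,0,0,0,0.05],
  [0.29,0.96,0,0,0,0,0.05],
  [0.29,0.96,0,0,0,0,0.05],
])

```text
time: 6.08
position: [0.5405, -0.015, 0.2159]
tool_rot: [2.517, 1.878, 0.004]
ft_force: [0.2, -0.9, -1.0]
grip_width: 0.177
grip_force: 50.0
```

Run:
```python
from h import *
s=ctrl.get_state();print(s['position'],s['ft_force'],s['torque'],s['grip_width'])
im2,d2=snap('scene','s3')
cv2.imwrite('pics/c3.png',cv2.resize(im2[110:270,210:410,::-1],None,fx=3,fy=3,interpolation=cv2.INTER_CUBIC))
```

```text
[ 0.5405145  -0.01503733  0.21593205] [ 0.2435225  -0.87515417 -0.96618149] [-0.00606842 -0.12491784  0.01558734] 0.1774480573608289
```

View pics/c3.png

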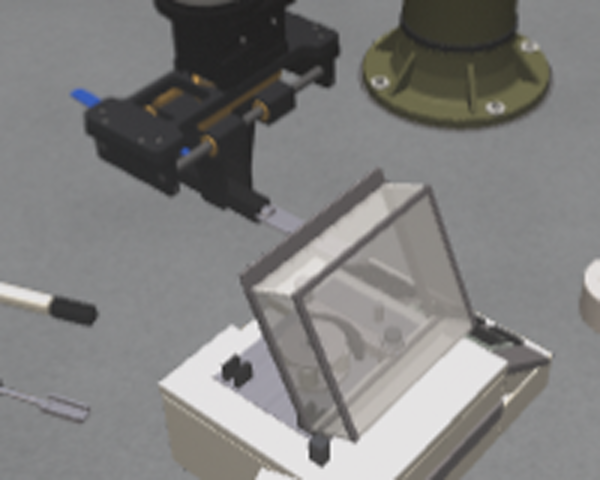

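The hood is about 60° open with the blade inside it. I'll push its tip on against the hood's ceiling.

Call:
step_arm([
  [0.29,0.98,-0.2,0,0,0,0.05],
  [0.29,0.98,-0.2,0,0,0,0.05],
  [0.29,0.98,-0.2,0,0,0,0.05],
  [0.29,0.98,-0.2,0,0,0,0.05],
  [0.29,0.98,-0.2,0,0,0,0.05],
])

```text
time: 6.55
position: [0.5541, 0.033, 0.204]
tool_rot: [-2.519, -1.877, 0.001]
ft_force: [-1.0, -1.2, -0.6]
grip_width: 0.178
grip_force: 50.0
```

Call:
step_arm([
  [0.1,0.3,0,0,0,0,0.05],
  [0,0,0,0,0,0,0.05],
  [0,0,0,0,0,0,0.05],
  [-0.3,-0.9,0,0,0,0,0.05],
  [-0.6,-2.0,0,0,0,0,0.05],
])

```text
time: 6.97
position: [0.5461, 0.0087, 0.2049]
tool_rot: [-2.514, -1.883, -0.003]
ft_force: [-0.1, -0.4, -0.8]
grip_width: 0.179
grip_force: 50.0
```

Run:
```python
from h import *
s=ctrl.get_state();print(s['position'],s['ft_force'],s['torque'],s['grip_width'])
im2,d2=snap('scene','s4')
cv2.imwrite('pics/c4.png',cv2.resize(im2[110:270,210:410,::-1],None,fx=3,fy=3,interpolation=cv2.INTER_CUBIC))
```

```text
[0.54609853 0.00866085 0.20487736] [-0.06324838 -0.38631187 -0.80554779] [-0.05785808 -0.09124974  0.03385756] 0.1785374727881482
```

View pics/c4.png

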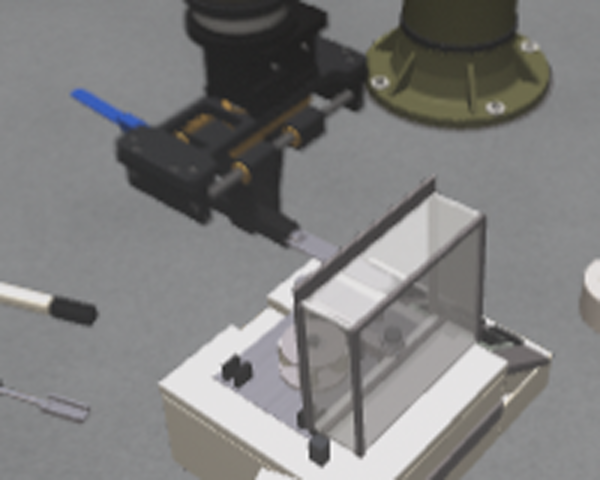

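The hood looks about upright. I'll withdraw the blade and go back over the spatula's original spot.

Call:
step_arm([
  [-0.9,-3.0,0,0,0,0,0.05],
  [-0.9,-3.0,0,0,0,0,0.05],
  [-0.9,-3.0,0,0,0,0,0.05],
  [-0.9,-3.0,0,0,0,0,0.05],
  [-0.9,-3.0,0,0,0,0,0.05],
])

```text
time: 7.43
position: [0.4998, -0.1462, 0.205]
tool_rot: [2.519, 1.875, -0.0]
ft_force: [1.0, -0.5, -0.5]
grip_width: 0.177
grip_force: 50.0
```

Call:
step_arm([
  [-1.58,-2.36,-2.0,0,0,6.37,0.05],
  [-1.58,-2.36,-2.0,0,0,6.37,0.05],
  [-1.58,-2.36,-2.0,0,0,6.37,0.05],
  [-1.58,-2.36,-2.0,0,0,6.37,0.05],
  [-1.58,-2.36,-2.0,0,0,6.37,0.05],
])

```text
time: 7.85
position: [0.4203, -0.2638, 0.1042]
tool_rot: [1.902, 2.499, -0.001]
ft_force: [-0.0, -0.6, -0.5]
grip_width: 0.177
grip_force: 50.0
```

Call:
step_arm([
  [0,0,0,0,0,0,0.05],
  [0,0,-2.0,0,0,0,0.05],
  [0,0,-2.0,0,0,0,0.05],
  [0,0,-2.0,0,0,0,0.05],
  [0,0,-2.0,0,0,0,0.05],
])

```text
time: 8.27
position: [0.4214, -0.2628, 0.0243]
tool_rot: [1.91, 2.493, -0.001]
ft_force: [0.1, 0.1, -0.5]
grip_width: 0.174
grip_force: 50.0
```

Run:
```python
from h import *
for i in range(3):
    im,d=snap('top','t2');s=ctrl.get_state();print(s['position'],s['tool_rot'],s['ft_force'])
a=cv2.resize(im[130:250,265:365,::-1],None,fx=4,fy=4,interpolation=cv2.INTER_CUBIC)
b=cv2.resize(im[190:260,370:450,::-1],None,fx=4,fy=4,interpolation=cv2.INTER_CUBIC)
c=np.zeros((480,730,3),np.uint8);c[:,:400]=a;c[:280,405:725]=b;cv2.imwrite('pics/c5.png',c)
```

```text
[ 0.41885101 -0.26107678  0.02051354] [-1.90674537e+00 -2.48990600e+00  4.12729519e-04] [-1.29861899  0.60231236 -2.80060779]
[ 0.41897142 -0.26091322  0.02204444] [-1.90560335e+00 -2.49005135e+00  4.70996922e-04] [-1.72393125  1.42810497 -1.04191797]
[ 0.42037924 -0.26152813  0.023772  ] [-1.90696369e+00 -2.49267163e+00  1.77673568e-04] [ 0.45891822  0.31481494 -0.80690122]
```

View pics/c5.png

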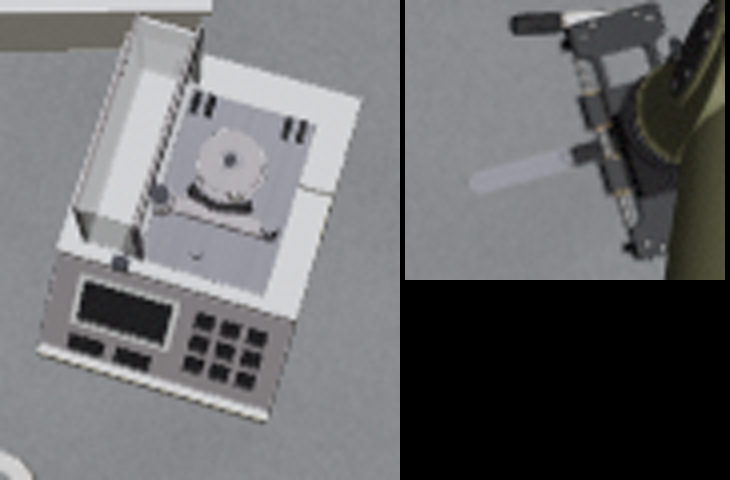

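The hood stands upright, with the thumb post at px (332.2,188.2) and the blade still straight in line. I'll lay the spatula down and release it.

Call:
step_arm([
  [0,0,-0.6,0,0,0,0.05],
  [0,0,-0.6,0,0,0,0.05],
  [0,0,-0.4,0,0,0,0.05],
  [0,0,-0.1,0,0,0,0.05],
  [0,0,0,0,0,0,0.05],
])

```text
time: 8.83
position: [0.422, -0.2616, 0.0076]
tool_rot: [-1.907, -2.497, 0.0]
ft_force: [0.9, 0.1, -0.8]
grip_width: 0.182
grip_force: 50.0
```

Call:
step_arm([
  [0,0,0,0,0,0,0.5],
  [0,0,0,0,0,0,0.5],
  [0,0,0,0,0,0,0.5],
  [0,0,0,0,0,0,0.5],
  [0,0,0,0,0,0,0.5],
])

```text
time: 9.25
position: [0.4222, -0.2617, 0.0078]
tool_rot: [1.907, 2.496, 0.0]
ft_force: [-0.3, 0.9, -0.3]
grip_width: 0.45
grip_force: 0.0
```

Run:
```python
from h import *
s=ctrl.get_state();print(s['position'],s['ft_force'],s['grip_width'])
d=np.load('t2.npz')['d'];im=np.load('t2.npz')['im']
p=atz('top',(332.2,188.2),.139);print('post',p, d[187:190,331:334])
print(atd('top',(332,188),d[188,332]))
for px in [(312,170),(304,180),(306,139)]: print(px,atd('top',px,d[px[1],px[0]]))
```

```text
[ 0.42216421 -0.26168004  0.00779727] [-0.25340707  0.89694326 -0.30424349] 0.450332215121847
post [0.52430089 0.04201565 0.139     ] [[1.1888672 1.1916678 1.1889827]
 [1.191378  1.1906004 1.1959223]
 [1.2077913 1.2074322 1.2051753]]
[0.52511653 0.04261832 0.13813787]
(312, 170) [0.59292443 0.10645214 0.09945718]
(304, 180) [0.55088927 0.1299179  0.13778848]
(306, 139) [0.649811   0.11935677 0.23949564]
```

Call:
step_arm([
  [0,0,1.0,0,0,0,0.5],
  [0,0,3.0,0,0,0,0.5],
  [0,0,4.0,0,0,0,0.5],
  [0,0,4.0,0,0,0,0.5],
  [0,0,4.0,0,0,0,0.5],
])

```text
time: 9.67
position: [0.4217, -0.2611, 0.17]
tool_rot: [1.906, 2.497, 0.0]
ft_force: [1.2, -1.0, -0.4]
grip_width: 0.5
grip_force: 0.0
```

Run:
```python
from h import *
print(np.round(ctrl.camera_params('wrist')['hand_eye'],3))
im,d=snap('scene','s5');im2,d2=snap('top','t3')
b=cv2.resize(im2[190:260,370:450,::-1],None,fx=4,fy=4);a=cv2.resize(im[120:260,160:340,::-1],None,fx=2.5,fy=2.5,interpolation=cv2.INTER_CUBIC)
c=np.zeros((350,780,3),np.uint8);c[:280,:320]=b;c[:,325:775]=a;cv2.imwrite('pics/c6.png',c)
```

```text
[[-0.    -0.962 -0.273  0.075]
 [ 1.    -0.     0.     0.001]
 [-0.    -0.273  0.962 -0.162]
 [ 0.     0.     0.     1.   ]]
```

View pics/c6.png

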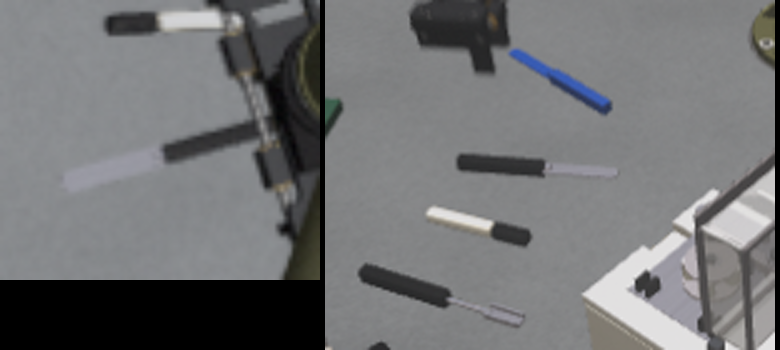

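The spatula lies flat and the bystanders are where they were. The wrist camera sits 75 mm on the tool's +x side, so I'll turn +129° to keep it clear of the hood.

Call:
step_arm([
  [0.53,1.52,0.1,0,0,6.46,0.5],
  [0.53,1.52,0.1,0,0,6.46,0.5],
  [0.53,1.52,0.1,0,0,6.46,0.5],
  [0.53,1.52,0.1,0,0,6.46,0.5],
  [0.53,1.52,0.1,0,0,6.46,0.5],
])

```text
time: 10.18
position: [0.4486, -0.1847, 0.173]
tool_rot: [1.129, 2.931, -0.0]
ft_force: [-0.4, -0.9, -0.7]
grip_width: 0.497
grip_force: 0.0
```

Call:
step_arm([
  [0.53,1.52,0.1,0,0,6.46,0.5],
  [0.53,1.52,0.1,0,0,6.46,0.5],
  [0.53,1.52,0.1,0,0,6.46,0.5],
  [0.53,1.52,0.1,0,0,6.46,0.5],
  [0.53,1.52,0.1,0,0,6.46,0.5],
])

```text
time: 10.6
position: [0.4751, -0.1087, 0.1779]
tool_rot: [0.268, 3.13, -0.0]
ft_force: [0.8, -0.3, -0.1]
grip_width: 0.503
grip_force: 0.0
```

Call:
step_arm([
  [0.53,1.52,0.1,0,0,6.46,0.5],
  [0.53,1.52,0.1,0,0,6.46,0.5],
  [0.53,1.52,0.1,0,0,6.46,0.5],
  [0.53,1.52,0.1,0,0,6.46,0.5],
  [0.53,1.52,0.1,0,0,6.46,0.5],
])

```text
time: 11.02
position: [0.5015, -0.0327, 0.1829]
tool_rot: [-0.613, 3.081, -0.0]
ft_force: [-0.1, 0.4, -0.4]
grip_width: 0.503
grip_force: 0.0
```

Call:
step_arm([
  [0.53,1.52,0,0,0,6.46,0.5],
  [0.53,1.52,0,0,0,6.46,0.5],
  [0.53,1.52,0,0,0,6.46,0.5],
  [0.53,1.52,0,0,0,6.46,0.5],
  [0.53,1.52,0,0,0,6.46,0.5],
])

```text
time: 11.43
position: [0.5281, 0.0432, 0.1829]
tool_rot: [-1.445, 2.789, -0.001]
ft_force: [0.5, 0.6, 1.8]
grip_width: 0.503
grip_force: 0.0
```

Run:
```python
from h import *
for i in range(2):
  s=ctrl.get_state();im,d=snap('wrist','w0');
print(s['position'],s['ft_force'],s['joint_positions'],R.from_rotvec(s['tool_rot']).as_matrix()[:2,1])
K=np.array(ctrl.camera_params('wrist')['intrinsics']);D=np.array(ctrl.camera_params('wrist')['distortion']);H=np.array(ctrl.camera_params('wrist')['hand_eye'])
T=np.eye(4);T[:3,:3]=R.from_rotvec(s['tool_rot']).as_matrix();T[:3,3]=s['position'];C=np.linalg.inv(T@H)
P=np.array([[.531,.0406,.139],[.5245,.042,.139],[.528,.0415,.139]])
print(cv2.projectPoints(P,cv2.Rodrigues(C[:3,:3])[0],C[:3,3],K,D)[0][:,0])
```

```text
[0.52873742 0.04725095 0.18312335] [0.09273617 3.04217279 0.24911207] [ 0.64133343  0.16314652 -0.84577425  1.77747979  0.12565066  1.25563974
  2.29951379] [-0.82227736  0.56908685]
[[305.64771335 213.43878119]
 [315.55032229 209.53117836]
 [310.44448933 211.95796753]]
```

View pics/w0.png

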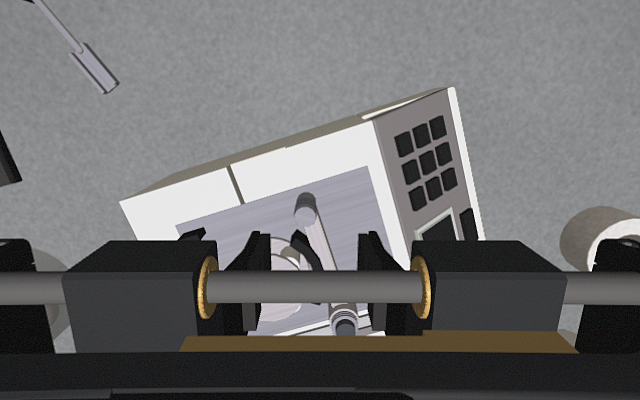

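The wrist view shows the post's top at about (306,199), between the two fingers.

Run:
```python
from h import *
p=ctrl.camera_params('wrist');K=np.array(p['intrinsics']);D=np.array(p['distortion']);H=np.array(p['hand_eye'])
d=np.load('w0.npz')['d']
ps=[]
for i in range(4):
    s=ctrl.get_state();ps.append(s['position']);ctrl.get_image('wrist')
print(np.round(ps,4))
T=np.eye(4);T[:3,:3]=R.from_rotvec(s['tool_rot']).as_matrix();T[:3,3]=np.mean(ps,0);M=T@H
for px in[(305,199),(306,201)]:
    u=cv2.undistortPoints(np.array([[px]],float),K,D)[0,0];r=M[:3,:3]@[u[0],u[1],1];o=M[:3,3]
    print(o+r*(.139-o[2])/r[2], o+r*d[px[1],px[0]])
```

```text
[[0.5282 0.0457 0.183 ]
 [0.5278 0.0436 0.1828]
 [0.5277 0.0421 0.1826]
 [0.5277 0.0414 0.1825]]
[0.52465448 0.0284998  0.139     ] [0.52771722 0.03201849 0.12303166]
[0.52490976 0.02988914 0.139     ] [0.52704685 0.03240329 0.12792934]
```

I've used all ten pictures. I'll locate the post's top numerically from depth, with the arm settled.

Run:
```python
from h import *
p=ctrl.camera_params('wrist');K=np.array(p['intrinsics']);D=np.array(p['distortion']);H=np.array(p['hand_eye'])
g=np.array([[x,y] for y in range(150,240) for x in range(265,350)])
for i in range(2):
    s=ctrl.get_state();im,d=ctrl.get_image('wrist')
    T=np.eye(4);T[:3,:3]=R.from_rotvec(s['tool_rot']).as_matrix();T[:3,3]=s['position'];M=T@H
    u=cv2.undistortPoints(g[:,None].astype(float),K,D)[:,0];dd=d[g[:,1],g[:,0]]
    P=(np.c_[u,np.ones(len(u))]*dd[:,None])@M[:3,:3].T+M[:3,3]
    m=(P[:,2]>.131)&(P[:,2]<.147)&(dd>0);Q=P[m]
    k=np.hypot(*(Q[:,:2]-np.median(Q[:,:2],0)).T)<.015;Q=Q[k]
    print(s['position'],len(Q),Q.mean(0),Q.min(0),Q.max(0),g[m][k].mean(0))
d=np.load('t2.npz')['d']  # top, before hand was near
L=[(x,y,*atd('top',(x,y),d[y,x])) for y in range(180,196) for x in range(324,342)]
L=np.array([l for l in L if .128<l[4]<.15]);print(len(L),L[:,2:].mean(0),L[:,2:4].min(0),L[:,2:4].max(0))
```

```text
[0.52772201 0.04097332 0.18249617] 455 [0.53231634 0.04105296 0.13792717] [0.52585431 0.03460945 0.13114305] [0.53990597 0.04846277 0.14122331] [308.88571429 223.97142857]
[0.52778407 0.04096117 0.18254227] 449 [0.53236518 0.04108692 0.1379466 ] [0.52582202 0.03476621 0.13107695] [0.53979034 0.0486053  0.14078169] [308.9532294  223.98886414]
22 [0.53147989 0.04285302 0.13674746] [0.52511653 0.03629277] [0.53868453 0.04877428]
```

Call:
step_arm([
  [0.2,0,-1.5,0,0,0,0.5],
  [0.2,0,-1.5,0,0,0,0.5],
  [0,0,-1.5,0,0,0,0.5],
  [0,0,-1.0,0,0,0,0.5],
  [0,0,-0.4,0,0,0,0.5],
])

```text
time: 12.25
position: [0.5309, 0.0416, 0.122]
tool_rot: [1.434, -2.792, -0.002]
ft_force: [-0.3, -0.3, 0.1]
grip_width: 0.501
grip_force: 0.0
```

Call:
step_arm([
  [0,0,0,0,0,0,0.05],
  [0,0,0,0,0,0,0.05],
  [0,0,0,0,0,0,0.05],
  [0,0,0,0,0,0,0.05],
  [0,0,0,0,0,0,0.05],
], force=15)

```text
time: 12.67
position: [0.5325, 0.0424, 0.1243]
tool_rot: [-1.437, 2.793, -0.001]
ft_force: [-0.5, 0.2, -0.6]
grip_width: 0.209
grip_force: 0.0
```

Call:
step_arm([
  [0,0,0,0,0,0,0.05],
  [0,0,0,0,0,0,0.05],
  [0,0,0,0,0,0,0.05],
  [0,0,0,0,0,0,0.05],
  [0,0,0,0,0,0,0.05],
])

```text
time: 13.08
position: [0.5324, 0.0424, 0.124]
tool_rot: [-1.437, 2.793, -0.001]
ft_force: [0.4, 0.4, 3.9]
grip_width: 0.155
grip_force: 15.0
```

The post is gripped: 13.5 mm wide against 14. I'll swing it along its arc to the stop.

Call:
step_arm([
  [-0.43,0.15,0,0,0,0,0.05],
  [-0.42,0.15,0,0,0,0,0.05],
  [-0.41,0.19,0,0,0,0,0.05],
  [-0.4,0.19,0,0,0,0,0.05],
  [-0.39,0.23,0,0,0,0,0.05],
])

```text
time: 13.5
position: [0.5114, 0.0502, 0.1239]
tool_rot: [1.436, -2.794, 0.003]
ft_force: [1.5, -5.0, 4.6]
grip_width: 0.147
grip_force: 15.0
```

Call:
step_arm([
  [-0.39,0.24,0,0,0,0,0.05],
  [-0.36,0.26,0,0,0,0,0.05],
  [-0.36,0.27,0,0,0,0,0.05],
  [-0.33,0.3,0,0,0,0,0.05],
  [-0.2,0.2,0,0,0,0,0.05],
])

```text
time: 13.92
position: [0.4945, 0.0626, 0.1238]
tool_rot: [1.435, -2.793, 0.004]
ft_force: [0.5, -5.9, 4.2]
grip_width: 0.155
grip_force: 15.0
```

Call:
step_arm([
  [-0.13,0.1,0,0,0,0,0.05],
  [0,0,0,0,0,0,0.05],
  [0,0,0,0,0,0,0.05],
  [0,0,0,0,0,0,0.05],
  [0,0,0,0,0,0,0.05],
])

```text
time: 14.33
position: [0.4934, 0.0635, 0.1237]
tool_rot: [1.435, -2.793, 0.003]
ft_force: [1.0, -5.0, 5.3]
grip_width: 0.153
grip_force: 15.0
```

Call:
step_arm([
  [-0.1,0.1,0,0,0,0,0.05],
  [-0.1,0.1,0,0,0,0,0.05],
  [0,0,0,0,0,0,0.05],
  [0,0,0,0,0,0,0.05],
  [0,0,0,0,0,0,0.05],
])

```text
time: 14.75
position: [0.4928, 0.064, 0.1238]
tool_rot: [-1.434, 2.795, -0.007]
ft_force: [5.4, -8.5, 1.8]
grip_width: 0.153
grip_force: 15.0
```

The push rose to about 10 N while the post hardly moved, so it is hard against the stop. I'll check the hood and spatula by depth, then hand in.

Run:
```python
from h import *
im,d=ctrl.get_image('top')
for px in [(306,139),(395,233),(388,235)]: print(px,atd('top',px,d[px[1],px[0]]))
s=ctrl.get_state();print(s['position'],s['ft_force'],abs(s['qd']).max())
print(ctrl.close_job())
```

```text
(306, 139) [0.64898198 0.11923022 0.24188931]
(395, 233) [ 0.39625367 -0.17164768  0.01142965]
(388, 235) [ 0.3894177  -0.14751412  0.01307526]
[0.49282136 0.0640322  0.12382874] [ 5.3115902  -7.92048933  2.07976235] 0.0009972448683052697
the job is handed in; nothing more can be done
None
```

The job is handed in, with no verdict returned: the hood stands open by itself, the spatula lies back on the bench, and the fingers hold the swing arm hard against its stop.

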